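# Shut the hopper's clean-out door and charge it with weld bosses

## Task

First push the feed hopper's clean-out door fully shut so that its spring latch snaps in behind the strike and holds. Then empty the tote of four weld bosses into the open top of the hopper, all four of them, and set the empty tote back down upright on the bench top. Leave the other things on the bench where they are.

Things in the scene. Friction and masses are not known exactly. Their poses are not given: they have to be found in the camera images.
- hopper: Bench feed hopper, bolted down: grey cabinet 175 mm deep (x), 180 mm wide (y), its upper part a bright steel funnel flaring to both sides, open on top. Origin: bench level, middle of the front face; x level into the machine, y to the left seen from the front, z up. Front face = plane x = 0, rising as a plain upright wall above the door to the rim. Outlet and drive (60 mm high) on its right (-y).
- hopper_mouth (a point): Centre of the hopper's open top, at rim height 205 mm above the bench. The opening is 163 mm (hopper x) by 255 mm (hopper y); its side walls lean in below. Inside, a smooth floor slopes down at 38 degrees to the door in the front: with the door open, parts slide out.
- door (a joint): Angle of the clean-out door, rad: 0 = fully shut, flush with the hopper's front; grows as it swings out to the front. Aluminium panel 128 mm wide, 98 mm high (14 to 112 mm above the bench), 18 mm thick, low in the front; upright hinge on its left (+y) edge. It swings with little friction (0.05 N m) and stays where left; it stops at 0.
- bolt (a joint): Travel of the door's sprung latch bolt, m: 0 = fully out (door open, or snapped in behind the strike), up to 0.0135 pushed in. A bevelled steel tongue 28 mm high, standing 12 mm out of the door's free edge at half height. It meets the strike at about 0.16 rad; from there 5 to 15 N at the latch side push the door on (let go, it springs back); below about 0.018 rad it snaps out and holds.
- door_hinge (a point): Point on the door's hinge axis, 63 mm above the bench; hopper x = 0, y = 65 mm. At door angle a, a point of the panel's outer face at distance r from the hinge lies at hopper x = -r sin a, y = 65 mm - r cos a.
- door_latch_face (a point): Where one pushes: on the outer face of the black latch plate (50 mm wide, 66 mm high, 3 mm proud of the panel) near the door's free edge, 105 mm from the hinge, 63 mm above the bench; moves with the door. The hopper's wall goes on 90 mm above the door, so a gripper held upright is stopped by it: lean it back 35 to 45 degrees, fingers pointing in and down.
- tote_handle (a point): Centre of the handle of the tote that holds the bosses, 78 mm above the tote's underside. A flat bar on a fixed arch over the tote's middle, along y, 14 mm thick in x, 18 mm high, 106 mm free between the uprights, 69 mm clear below to the tote's underside. z is up when the tote stands upright. Loaded it weighs about 0.55 kg and balances near the handle.
- tote_lip (a point): Middle of the edge of the tote's pouring lip: 78 mm ahead (+x) of the handle's centre, 11 mm above the underside. The tote is a steel tray, inner floor 120 x 100 mm (107 mm wide outside), walls 42 mm high on three sides, back wall 73 mm behind the handle; the lip rises gently. The sheet is smooth: the bosses slide out over the lip when tipped lip-down by 45 to 55 degrees.
- boss0_center (a point): Centre of a weld boss: dark steel ring, 36 mm diameter, 30 mm high, 80 g, standing in the tote.
- boss1_center (a point): As boss0, another of the four.
- boss2_center (a point): As boss0, another of the four.
- boss3_center (a point): As boss0, another of the four.
- shot_box_center (a point): Bystander: centre of a stainless box full of copper-coloured shot, 160 x 130 mm over its foot flange, 82 mm high, 1.8 kg. Tote and box stand on either side of the hopper, either way round. Leave alone.
- brush: Bystander: wire brush, 200 mm, lying between the hopper and the robot. Leave alone.
- spray: Bystander: aluminium spray can, 64 mm diameter, 170 mm high, origin at its underside. Leave alone.
- magnet: Bystander: arrow-shaped magnetic welding square 120 x 85 mm, 18 mm thick, flat on the bench. Leave alone.
Mind the look-alikes: they are no part of the job. What is shaped like the part that bears tote_handle but turquoise or yellow is not meant. What is shaped like the part that bears boss1_center but red is not meant.

How it is judged:
By the outcome, as a careful person would: the job done as asked, in the order asked, and still so for the second after the job is handed in, with the robot touching nothing.
It also fails if it takes over 72 s, if anything falls off the work surface, if the arm or the gripper's body presses on something with over 40 N, if the wrist force passes 120 N, or if a joint passes its speed limit or range.

## Robot

A 6-joint arm with a two-finger parallel gripper is mounted at the origin on the work surface. World frame = base frame: x ahead of the robot, y to its left, z up, the work surface at z = 0. Lengths are in mm, angles in rad, forces in N, time in s.
With the tool pointing down it reaches from about 300 to 775 mm from the base axis. Payload 14.6 kg.
Tool frame: the origin (TCP) lies on the front face of the gripper's body, between the roots of the fingers; the fingertips stand 97 mm ahead of it and the grasp point (between the pads) lies 78 mm ahead of it; z points along the fingers, y is the line along which they close (so a half turn about z gives the same grasp; the last joint's range is limited). The gripper opens to 94 mm and grips with 3 to 60 N. Pads are 16 mm wide; open, the fingers measure 119 mm over their backs; the gripper's body (75 mm by 177 mm) begins 78 mm behind the grasp point.
Start: joints at [1.222, 0.3, 1.521, -0, 1.321, -0.067], TCP at [152.945, 528.297, 302.646] pointing down, gripper open.
Joint ranges: [-3.03, 3.03], [-0.79, 2.21], [0.23, 2.52], [-1.04, 4.18], [0, 3.07], [-2.55, 2.55]. Speed limits (rad/s): [2.22, 2.22, 2.57, 3.14, 3.14, 3.14].

## Interface

Orientations are given as [roll, pitch, yaw] about the fixed x, y, z axes, in that order (R = Rz(yaw) Ry(pitch) Rx(roll)).
In Python, from cell import * gives the robot as it stands.
- The arm moves only by the tool carry_out, never from a script. Its arguments are lists of equal length, an entry for each row: "slide": the shift along the world's x, y, z scaled (see below), a list of three; "dr": the turn, a rotation vector about the world's x, y, z scaled (see below), a list of three; "gripper": the opening in per cent of the stroke, from 0 (shut) to 100 (fully open). A call has 1 to 10 rows; each row is the pose to reach, as a shift and turn from the pose commanded when the call began, turning the shorter way round; what a row does not reach only later rows make up. The controller multiplies each number of a shift by 0.25 m and each number of a turn by 360 degrees. A row lasts 1/12 s, in which the tool goes at most 41.7 mm and 7.16 degrees, less where a joint would pass 70% of its speed; a pose out of reach is approached as far as the arm can. A call with a number of a shift or a turn outside -1 to 1 is refused whole. A call with a gripper value outside its range is refused whole. The fingers move at their own pace and stop on an object; "newtons" is the grip in N (left out, the last holds). Time passes only in rows, so rows that repeat a pose let the fingers close. It gives the time, the measured TCP pose, the force, the opening and the grip force at its end, in the units of the state.
- read_state(): the state, without advancing time (a new reading comes with each control period).
- camera(name): name is "scene" or "top" or "wrist"; returns the picture (400x640x3 uint8, red, green, blue); there is no depth.
- camera_model(name): a dict with "vfov" (degrees; the focal length in pixels is half the picture's height over the tangent of half this angle, whatever the lens; pixels are square), "cx", "cy" (the principal point, pixels), "R" (3x3) and "t" (3): a world point X has camera coordinates R X + t. Camera axes: x right, y down, z forward; pixel columns grow to the right and rows downward; lengths in mm; the calibration is good to about 2 mm. The wrist camera is an equidistant fisheye: a pixel r from the principal point sees the ray r / f radians off the axis. A picture is of the moment at which its call begins: read the wrist's pose just before it. camera_model takes no time and is no camera call; for the wrist camera it gives the pose at the moment of the call.
- sign_off(): hands the job in; it is judged then, once.
The state is a dict: "clock": time; "joints": joint angles; "qd": joint speeds; "effort": joint torques, N m; "eef_pos": TCP position; "eef_rot": TCP orientation; "wrist_force": force on the tool from outside, world axes, zero at the start; "moment": the same for the moment, N m; "finger_gap": finger opening in mm; "finger_force": force on a finger pad.
Only numpy, scipy, OpenCV 4.12 (cv2) and the standard library are available. Lean on these libraries where they do the work, as an engineer would, in place of code of your own. Each camera call takes 0.05 s, during which the arm holds its last target. There are 200 camera calls.

## Working session

There is one attempt and no reset: what is moved stays moved. The work goes in short steps, Python scripts to look and compute and a tool call to move; the robot and the scene stay as the last step left them, time stands still between calls to the robot, and variables do not carry over. Pictures are saved under pics/ and viewed, at most 10 in all, crops included, and the job is handed in when it is done.

Besides the shell and the picture viewer there is one more tool, called after "Emit:" by a JSON object that holds its "fn" and its "kwargs". carry_out: Moves the arm, as the interface text tells. Its arguments: {"type":"object","properties":{"slide":{"type":"array","items":{"type":"array","items":{"type":"number","minimum":-1,"maximum":1}}},"dr":{"type":"array","items":{"type":"array","items":{"type":"number","minimum":-1,"maximum":1}}},"gripper":{"type":"array","items":{"type":"number"}},"newtons":{"type":"number"}},"required":["slide","dr","gripper"]}

```bash
mkdir -p pics; ls; python3 - <<'E'
from cell import *
import cv2
for n in ("scene","top"):
    cv2.imwrite(f"pics/{n}0.png",camera(n)[:,:,::-1])
    m=camera_model(n);print(n,m["vfov"],m["cx"],m["cy"],m["R"],m["t"])
print(read_state())
E
```

```text
pics
scene 51.31504416653556 322.33689702310403 200.3866589633458 [[-0.6770731   0.73564077  0.02011661]
 [ 0.51312843  0.4915175  -0.70364036]
 [-0.5275142  -0.46609355 -0.71027147]] [ 261.92967874 -125.34955912 1425.77745812]
top 49.190206727012466 322.57100604234773 206.28841193595383 [[ 0.02138205 -0.99976965 -0.00185938]
 [-0.99921324 -0.02130794 -0.03344962]
 [ 0.03340229  0.00257313 -0.99943868]] [  50.7094083   428.96197722 1357.45728731]
{'clock': 0.1, 'joints': array([ 1.22238134e+00,  3.00384445e-01,  1.52148478e+00, -7.93041846e-07,
        1.32067362e+00, -6.66310792e-02]), 'qd': array([-3.16717987e-05, -8.75052148e-04, -2.12196747e-03, -1.44433398e-03,
       -2.90265000e-04, -1.11436092e-03]), 'effort': array([ 2.26050843e-04, -5.32631850e+01, -3.53291309e+01,  7.08915596e-02,
        2.34729314e-02, -6.94954247e-05]), 'eef_pos': array([152.91592634, 528.18797307, 302.17455101]), 'eef_rot': array([-3.14064452e+00, -6.24990939e-05,  2.85980891e+00]), 'wrist_force': array([-0.08214217, -0.38207505,  0.46804716]), 'moment': array([ 0.04528401,  0.03337838, -0.02374342]), 'finger_force': 0.0, 'finger_gap': 93.85227997818073}
```

View pics/scene0.png

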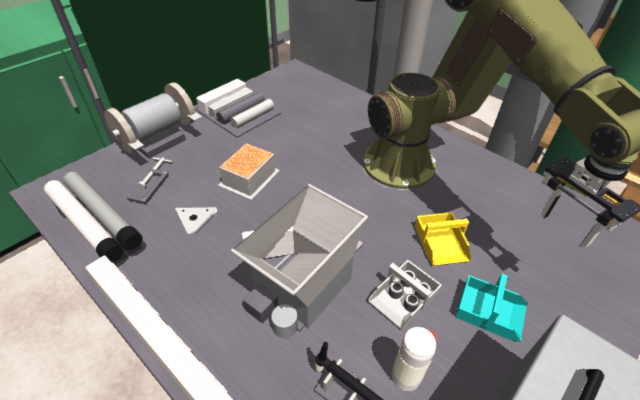

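View pics/top0.png

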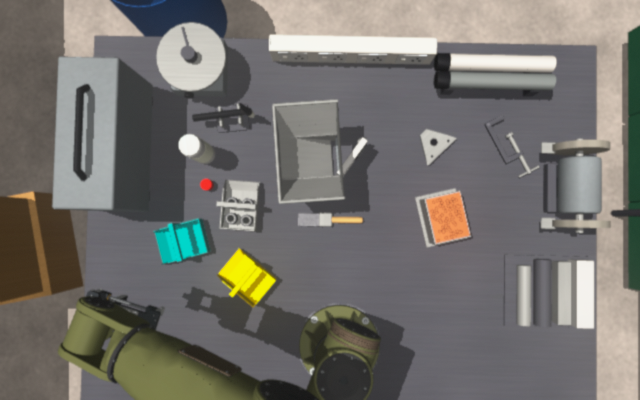

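Scene: the hopper is at about (310,150) in the top view. Its front and the open white door at (353,152) face image-right. The steel tote with the dark bosses is at (240,205), between the yellow and turquoise look-alikes. The brush is at (330,219), the spray can at (195,148) and the shot box at (445,217). I'll zoom in on the parts that matter.

```bash
python3 - <<'E'
import cv2,numpy as np
t=cv2.imread("pics/top0.png");s=cv2.imread("pics/scene0.png")
a=cv2.resize(t[90:240,200:400],(800,600),interpolation=cv2.INTER_CUBIC)
cv2.imwrite("pics/c1.png",a)
b=cv2.resize(s[180:340,230:450],None,fx=3.6,fy=3.6,interpolation=cv2.INTER_CUBIC)
cv2.imwrite("pics/c2.png",b)
E
```

```text
(no output)
```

View pics/c1.png

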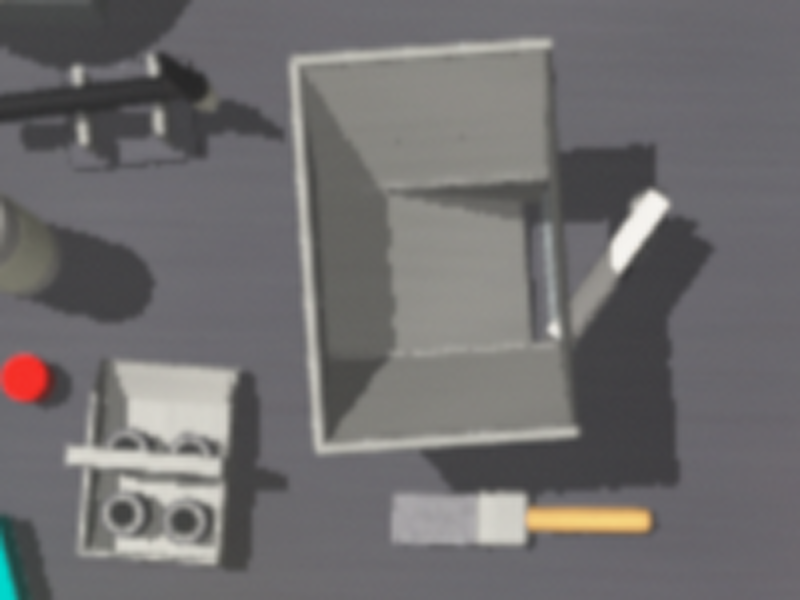

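View pics/c2.png

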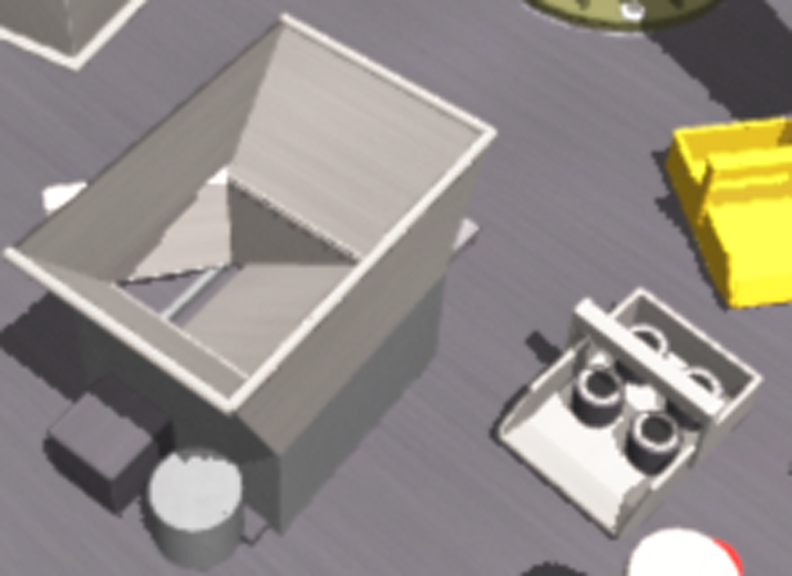

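The tote's open lip faces image-up, which is world +x. Its bar runs across at c1 (65–222,455). Rim corners in c1 are (290,58), (552,42), (580,435) and (318,450). The door's outer free corner is at about (668,205) and its hinge end at about (570,340).

```bash
cat > h.py <<'E'
from cell import *
import numpy as np, cv2
from scipy.spatial.transform import Rotation as Ro
def ray(n,u,v,m=None):
    m=m or camera_model(n); R=np.array(m["R"]);t=np.array(m["t"]);f=200/np.tan(np.radians(m["vfov"]/2))
    d=np.array([(u-m["cx"])/f,(v-m["cy"])/f,1.])
    if n=="wrist":
        r=np.hypot(d[0],d[1]); d=np.array([d[0]/r*np.sin(r),d[1]/r*np.sin(r),np.cos(r)])
    return -R.T@t, R.T@d
def cast(n,u,v,z,m=None):
    c,d=ray(n,u,v,m); return c+d*(z-c[2])/d[2]
def tri(a,b):
    A=0;B=0
    for c,d in (a,b):
        d=d/np.linalg.norm(d);P=np.eye(3)-np.outer(d,d);A=A+P;B=B+P@c
    return np.linalg.solve(A,B)
E
python3 - <<'E'
from h import *
np.set_printoptions(precision=1,suppress=True)
C=lambda x,y:(200+x/4-.4,90+y/4-.4)
S=lambda x,y:(230+x/3.6-.4,180+y/3.6-.4)
T=lambda p,z:cast("top",*C(*p),z)
k=[(290,58),(552,42),(580,435),(318,450)]
ks=[(228,408),(5,252),(285,17),(495,132)]  # same corners in scene: back-far.. 
w=[T(p,205) for p in k]
for p,q in zip(w,ks): print("rim",p,tri(ray("top",*C(*k[ks.index(q)])),ray("scene",*S(*q))))
fx=(w[0]+w[3]-w[1]-w[2]); yaw=np.arctan2(fx[1],fx[0]);fy=w[2]+w[3]-w[0]-w[1]
print("yaw x",np.degrees(yaw),"from y",np.degrees(np.arctan2(fy[1],fy[0]))-90, "mouth",sum(w)/4,[np.linalg.norm(w[i]-w[i-1]) for i in range(4)])
print("door outer",T((668,205),112),"inner",T((640,188),112),"hinge end",T((575,345),112))
print("bar ends",T((65,455),87),T((222,463),87), "lip",T((107,362),11),T((240,374),11),"back",T((80,555),42),T((220,564),42))
a=tri(ray("top",*C(65,455)),ray("scene",*S(712,412))); b=tri(ray("top",*C(222,463)),ray("scene",*S(582,305)))
print("tri bar",a,b)
print("can",cast("top",190,145,170),"red",T((25,378),30),"brush",T((390,545),20),T((652,520),20))
print("boss",[T(p,30) for p in((125,515),(190,522),(132,445),(193,450))])
for p in((445,217),):print("box",cast("top",*p,82))
E
```

```text
rim [693.5 201.1 205. ] [693.5 199.7 208.2]
rim [708.  25. 205.] [708.5  24.5 205.2]
rim [443.6   1.  205. ] [443.8   0.7 203.4]
rim [429.9 175.7 205. ] [429.8 175.7 205.4]
yaw x 94.61093304103132 from y -264.6517689106513 mouth [568.7 100.7 205. ] [np.float64(264.7902882275746), np.float64(176.6590662983816), np.float64(265.4499079505707), np.float64(175.28648102906985)]
door outer [616.7 -63.9 112. ] inner [628.6 -43.4 112. ] hinge end [513.6   1.4 112. ]
bar ends [427.1 373.8  87. ] [423.6 258.1  87. ] lip [503.  361.9  11. ] [495.9 257.9  11. ] back [352.9 371.3  42. ] [348.3 264.7  42. ]
tri bar [428.7 371.7  85. ] [423.  258.7  88.8]
can [584.  429.6 170. ] red [487.7 420.4  30. ] brush [365.2 137.2  20. ] [388.8 -64.7  20. ]
boss [array([384. , 340.5,  30. ]), array([379.7, 290.5,  30. ]), array([437.8, 336.6,  30. ]), array([435. , 289.6,  30. ])]
box [ 401.4 -301.9   82. ]
```

The measurements agree: the rim triangulates to z≈205, the door radius comes out at 127 mm for a true 128, and the tote is 150 mm long for a true 151. Next I'll plan the push poses.

```bash
cat >> h.py <<'E'
np.set_printoptions(precision=4,suppress=True)
HY=np.radians(95.0)
RX=np.array([np.cos(HY),np.sin(HY),0]);RY=np.array([-np.sin(HY),np.cos(HY),0])
MOUTH=np.array([568.7,100.7,205.]);ORG=MOUTH-87.5*RX-[0,0,205];HINGE=ORG+65*RY
def rot(yaw_y,lean=0,axis=None):
    "tool down, tool y at yaw yaw_y (rad), then turned by lean (rad) about horizontal axis"
    y=np.array([np.cos(yaw_y),np.sin(yaw_y),0]);z=np.array([0,0,-1.]);x=np.cross(y,z)
    R=Ro.from_matrix(np.c_[x,y,z])
    return Ro.from_rotvec(np.array(axis)*lean)*R if axis is not None else R
def door(a,r=105,off=0):
    return HINGE+r*(-np.sin(a)*RX-np.cos(a)*RY)+off*(-np.cos(a)*RX+np.sin(a)*RY)
def move(tip,R,l=97,s=None):
    s=s or read_state()
    p=np.array(tip)-l*R.apply([0,0,1]);R0=Ro.from_euler("xyz",s["eef_rot"])
    dr=(R*R0.inv()).as_rotvec()
    print("tcp",p,"slide",(p-s["eef_pos"])/250,"dr",dr/2/np.pi,"deg",np.degrees(np.linalg.norm(dr)))
def state():
    s=read_state()
    for k in("clock","eef_pos","eef_rot","wrist_force","finger_gap","finger_force","joints"):print(k,s[k])
    return s
LEAN=rot(np.radians(5),np.radians(40),[np.cos(np.radians(5)),np.sin(np.radians(5)),0])
E
python3 - <<'E'
from h import *
print(ORG,HINGE,door(.686))
p=door(.686,105,70);p[2]=60
move(p+[0,0,160],LEAN);move(p,LEAN)
for a in(.686,.5,.3,.16,.08,0): print(a,door(a,105,3),LEAN.apply([0,0,-97]))
E
```

```text
[576.3261  13.533    0.    ] [511.5735   7.8678   0.    ] [598.3087 -51.3098   0.    ]
tcp [ 564.2911 -171.2465  294.3063] slide [ 1.6455 -2.7977 -0.0315] dr [ 0.0911  0.0747 -0.1831] deg 78.38715932723058
tcp [ 564.2911 -171.2465  134.3063] slide [ 1.6455 -2.7977 -0.6715] dr [ 0.0911  0.0747 -0.1831] deg 78.38715932723058
0.686 [596.6179 -53.788    0.    ] [  5.4342 -62.1131  74.3063]
0.5 [606.553  -36.9973   0.    ] [  5.4342 -62.1131  74.3063]
0.3 [613.5731 -17.2335   0.    ] [  5.4342 -62.1131  74.3063]
0.16 [616.0779  -2.7545   0.    ] [  5.4342 -62.1131  74.3063]
0.08 [616.5925   5.6309   0.    ] [  5.4342 -62.1131  74.3063]
0 [616.4354  14.0306   0.    ] [  5.4342 -62.1131  74.3063]
```

Emit:
{"fn": "carry_out", "kwargs": {"slide": [[0.6,-1,0.3],[0.6,-1,0.3],[0.6,-1,0.3],[0.6,-1,0.3],[0.6,-1,0.3],[0.6,-1,0.3],[0.6,-1,0.3],[0.6,-1,0.3],[0.6,-1,0.3],[0.6,-1,0.3]], "dr": [[0,0,-0.19],[0,0,-0.19],[0,0,-0.19],[0,0,-0.19],[0,0,-0.19],[0,0,-0.19],[0,0,-0.19],[0,0,-0.19],[0,0,-0.19],[0,0,-0.19]], "gripper": [0,0,0,0,0,0,0,0,0,0], "newtons": 20}}

```text
clock: 0.93
eef_pos: [303.4, 277.4, 377.8]
eef_rot: [3.141, -0.0, 1.657]
wrist_force: [0.6, 0.8, 0.2]
finger_gap: 31.1
finger_force: 0.0
```

Emit:
{"fn": "carry_out", "kwargs": {"slide": [[0.5,-1,0],[0.5,-1,0],[0.5,-1,0],[0.5,-1,0],[0.5,-1,0],[0.5,-1,0],[0.5,-1,0],[0.5,-1,0],[0.5,-1,0]], "dr": [[0,0,0],[0,0,0],[0,0,0],[0,0,0],[0,0,0],[0,0,0],[0,0,0],[0,0,0],[0,0,0]], "gripper": [0,0,0,0,0,0,0,0,0]}}

```text
clock: 1.68
eef_pos: [428.1, 27.4, 377.2]
eef_rot: [-3.14, -0.0, 1.663]
wrist_force: [-0.9, -0.1, -0.3]
finger_gap: 0.2
finger_force: 0.0
```

```bash
python3 - <<'E'
from h import *
state()
p=door(.686,105,70);p[2]=60
move(p+[0,0,160],LEAN)
E
```

```text
clock 1.6833
eef_pos [428.1214  27.3581 377.1685]
eef_rot [-3.1405 -0.0003  1.6631]
wrist_force [-0.8802 -0.0932 -0.3046]
finger_gap 0.15059866539740746
finger_force 0.0
joints [-0.0217 -0.0275  1.7193  0.0002  1.4509 -0.114 ]
tcp [ 564.2911 -171.2465  294.3063] slide [ 0.5447 -0.7944 -0.3314] dr [ 0.1106  0.0098 -0.0008] deg 39.984748217529265
```

Emit:
{"fn": "carry_out", "kwargs": {"slide": [[0.54,-0.8,-0.33],[0.54,-0.8,-0.33],[0.54,-0.8,-0.33],[0.54,-0.8,-0.33],[0.54,-0.8,-0.33],[0.54,-0.8,-0.33],[0.54,-0.8,-0.33],[0.54,-0.8,-0.33]], "dr": [[0.11,0.01,0],[0.11,0.01,0],[0.11,0.01,0],[0.11,0.01,0],[0.11,0.01,0],[0.11,0.01,0],[0.11,0.01,0],[0.11,0.01,0]], "gripper": [0,0,0,0,0,0,0,0]}}

```text
clock: 2.35
eef_pos: [563.5, -172.1, 291.9]
eef_rot: [-3.139, -0.697, 1.662]
wrist_force: [0.5, -0.0, 0.2]
finger_gap: 0.7
finger_force: 0.0
```

```bash
python3 - <<'E'
from h import *
state()
p=door(.686,105,70);p[2]=60
move(p,LEAN)
cv2.imwrite("pics/w1.png",camera("wrist")[:,:,::-1])
E
```

```text
clock 2.35
eef_pos [ 563.4837 -172.1187  291.9028]
eef_rot [-3.1386 -0.6969  1.6622]
wrist_force [ 0.5477 -0.0253  0.23  ]
finger_gap 0.7151127759492285
finger_force 0.0
joints [-0.5151  0.5424  1.3004  0.5605  1.7201 -0.6436]
tcp [ 564.2911 -171.2465  134.3063] slide [ 0.0032  0.0035 -0.6304] dr [ 0.0002 -0.0003 -0.001 ] deg 0.37492422933814673
```

View pics/w1.png

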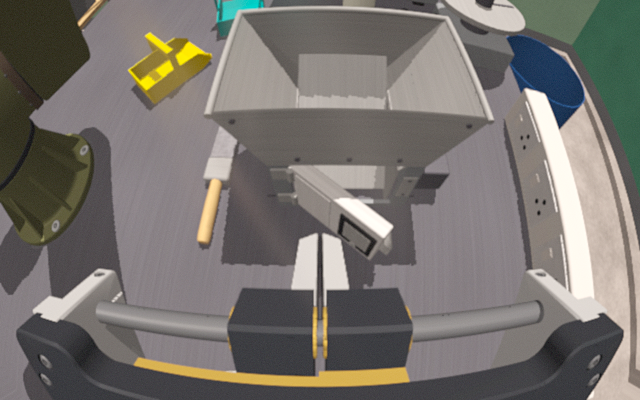

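The wrist view shows the hopper front with the door ajar. The black latch plate is at (357,233), to the right of and ahead of the closed fingertips at (320,240). Descending next.

Emit:
{"fn": "carry_out", "kwargs": {"slide": [[0,0,-0.63],[0,0,-0.63],[0,0,-0.63],[0,0,-0.63],[0,0,-0.63]], "dr": [[0,0,0],[0,0,0],[0,0,0],[0,0,0],[0,0,0]], "gripper": [0,0,0,0,0]}}

```text
clock: 2.82
eef_pos: [561.3, -168.6, 134.1]
eef_rot: [-3.138, -0.696, 1.665]
wrist_force: [-0.2, 0.9, -0.1]
finger_gap: 0.4
finger_force: 0.0
```

```bash
python3 - <<'E'
from h import *
s=state()
i=camera("wrist"); m=camera_model("wrist")
g=cv2.cvtColor(i,cv2.COLOR_RGB2GRAY)
cv2.imwrite("pics/w2.png",cv2.resize(i[150:300,220:440,::-1],None,fx=3.5,fy=3.5,interpolation=cv2.INTER_CUBIC))
for a in (.686,.55,.4,.25,.17,.1,.05,0,-.03):
    p=door(a,105,9);p[2]=58; print(a,(p-LEAN.apply([0,0,97])-s["eef_pos"])/250)
E
```

```text
clock 2.8167
eef_pos [ 561.3414 -168.6127  134.0985]
eef_rot [-3.138  -0.6964  1.6655]
wrist_force [-0.2327  0.8534 -0.0987]
finger_gap 0.39109931674586845
finger_force 0.0
joints [-0.5114  0.7186  1.415   0.5559  1.4729 -0.797 ]
0.686 [ 0.1493  0.191  -0.0072]
0.55 [ 0.1824  0.2378 -0.0072]
0.4 [ 0.2112  0.294  -0.0072]
0.25 [ 0.2313  0.3539 -0.0072]
0.17 [ 0.2383  0.3869 -0.0072]
0.1 [ 0.2422  0.4161 -0.0072]
0.05 [ 0.2437  0.4371 -0.0072]
0 [ 0.2442  0.4582 -0.0072]
-0.03 [ 0.244   0.4709 -0.0072]
```

View pics/w2.png

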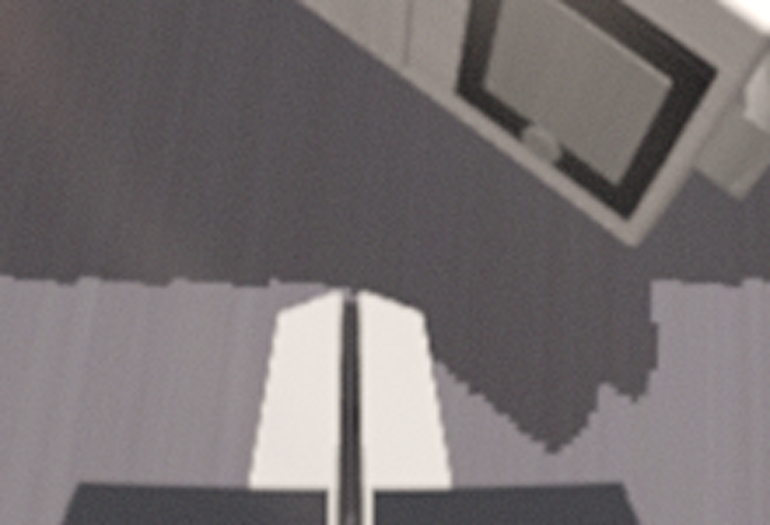

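The fingertips sit just left of and short of the latch plate, at plate height, so I'll push along the arc.

Emit:
{"fn": "carry_out", "kwargs": {"slide": [[0.05,0.06,0],[0.1,0.13,0],[0.15,0.19,0],[0.166,0.215,0],[0.182,0.238,0],[0.197,0.266,0],[0.211,0.294,0],[0.222,0.324,0],[0.231,0.354,0],[0.231,0.354,0]], "dr": [[0,0,0],[0,0,0],[0,0,0],[0,0,0],[0,0,0],[0,0,0],[0,0,0],[0,0,0],[0,0,0],[0,0,0]], "gripper": [0,0,0,0,0,0,0,0,0,0]}}

```text
clock: 3.7
eef_pos: [620.9, -81.9, 137.7]
eef_rot: [3.138, -0.694, 1.668]
wrist_force: [0.5, -0.0, -0.2]
finger_gap: 0.6
finger_force: 0.0
```

```bash
python3 - <<'E'
from h import *
s=state()
cv2.imwrite("pics/w3.png",camera("wrist")[:,:,::-1])
for a in (.25,.17,.1,.05,0,-.03):
    p=door(a,105,9);p[2]=58; print(a,(p-LEAN.apply([0,0,97])-s["eef_pos"])/250)
E
```

```text
clock 3.7
eef_pos [620.8823 -81.9229 137.6679]
eef_rot [ 3.138  -0.6942  1.6681]
wrist_force [ 0.5031 -0.0106 -0.1861]
finger_gap 0.609728727215531
finger_force 0.0
joints [-0.3515  0.7568  1.3362  0.6239  1.4247 -0.662 ]
0.25 [-0.0069  0.0071 -0.0214]
0.17 [ 0.0001  0.0401 -0.0214]
0.1 [ 0.004   0.0694 -0.0214]
0.05 [ 0.0056  0.0904 -0.0214]
0 [ 0.006   0.1115 -0.0214]
-0.03 [ 0.0058  0.1241 -0.0214]
```

View pics/w3.png

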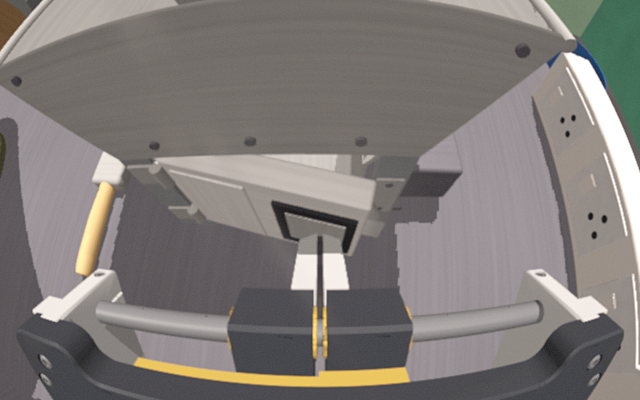

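The tips are on the latch plate at (318,230) and the door is partly closed. I'll push on slowly and watch the force.

Emit:
{"fn": "carry_out", "kwargs": {"slide": [[0,0.02,0],[0,0.04,0],[0.003,0.055,0],[0.004,0.069,0],[0.005,0.08,0],[0.005,0.09,0],[0.005,0.09,0]], "dr": [[0,0,0],[0,0,0],[0,0,0],[0,0,0],[0,0,0],[0,0,0],[0,0,0]], "gripper": [0,0,0,0,0,0,0]}}

```text
clock: 4.33
eef_pos: [621.7, -62.0, 137.7]
eef_rot: [3.138, -0.691, 1.666]
wrist_force: [-3.7, -14.2, 1.9]
finger_gap: 0.5
finger_force: 6.4
```

Emit:
{"fn": "carry_out", "kwargs": {"slide": [[0,0.008,0],[0,0.016,0],[0,0.02,0],[0,0.02,0]], "dr": [[0,0,0],[0,0,0],[0,0,0],[0,0,0]], "gripper": [0,0,0,0]}}

```text
clock: 4.67
eef_pos: [621.9, -55.2, 137.6]
eef_rot: [3.138, -0.694, 1.668]
wrist_force: [-0.2, -1.0, 0.3]
finger_gap: 0.4
finger_force: 0.2
```

Emit:
{"fn": "carry_out", "kwargs": {"slide": [[0,0.006,0],[0,0.012,0],[0,0.018,0],[0,0.018,0]], "dr": [[0,0,0],[0,0,0],[0,0,0],[0,0,0]], "gripper": [0,0,0,0]}}

```text
clock: 5.0
eef_pos: [621.9, -53.2, 137.8]
eef_rot: [3.137, -0.69, 1.667]
wrist_force: [-3.3, -19.1, 1.4]
finger_gap: 0.6
finger_force: 9.5
```

The force peaked at 14 N, dropped to 1 N as the latch snapped, then rose again at a hard stop. I'll back off and verify.

Emit:
{"fn": "carry_out", "kwargs": {"slide": [[0,-0.1,0],[0,-0.25,0],[0,-0.4,0.1],[0,-0.4,0.1]], "dr": [[0,0,0],[0,0,0],[0,0,0],[0,0,0]], "gripper": [0,0,0,0]}}

```text
clock: 5.33
eef_pos: [622.3, -156.2, 165.6]
eef_rot: [3.133, -0.692, 1.666]
wrist_force: [0.4, -0.6, 0.7]
finger_gap: 0.5
finger_force: 0.0
```

```bash
python3 - <<'E'
from h import *
s=state()
cv2.imwrite("pics/w4.png",camera("wrist")[:,:,::-1])
move([424,315,200],rot(np.radians(-2.5)),78)
E
```

```text
clock 5.3333
eef_pos [ 622.3496 -156.2055  165.5906]
eef_rot [ 3.1333 -0.6917  1.6663]
wrist_force [ 0.4391 -0.6034  0.739 ]
finger_gap 0.5223383148369707
finger_force 0.0
joints [-0.4527  0.7722  1.2343  0.5811  1.5407 -0.6859]
tcp [424. 315. 278.] slide [-0.7935  1.8772  0.4533] dr [-0.1103 -0.0017 -0.0209] deg 40.40064318478555
```

View pics/w4.png

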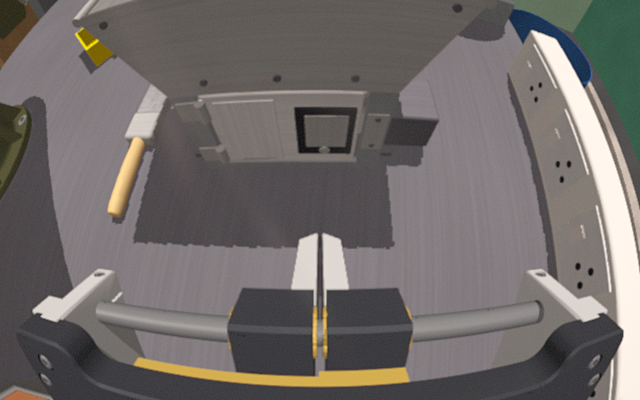

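The door is shut flush, with the latch plate at (325,130). Moving to the tote.

Emit:
{"fn": "carry_out", "kwargs": {"slide": [[0,-0.05,0.3],[-0.6,0,0.9],[-0.6,0,0.9],[-0.6,0,0.9],[-0.6,0,0.9],[-0.6,0,0.9],[-0.6,0,0.9],[-0.6,0,0.9],[-0.6,0,0.9]], "dr": [[0,0,0],[-0.11,-0.002,-0.021],[-0.11,-0.002,-0.021],[-0.11,-0.002,-0.021],[-0.11,-0.002,-0.021],[-0.11,-0.002,-0.021],[-0.11,-0.002,-0.021],[-0.11,-0.002,-0.021],[-0.11,-0.002,-0.021]], "gripper": [0,0,0,0,0,0,0,0,0]}}

```text
clock: 6.13
eef_pos: [471.7, -149.7, 388.8]
eef_rot: [3.141, -0.003, 1.53]
wrist_force: [-0.4, -0.5, -0.6]
finger_gap: 0.6
finger_force: 0.0
```

Emit:
{"fn": "carry_out", "kwargs": {"slide": [[-0.2,1,0],[-0.2,1,0],[-0.2,1,0],[-0.2,1,0],[-0.2,1,0],[-0.2,1,0],[-0.2,1,0],[-0.2,1,0]], "dr": [[0,0,0],[0,0,0],[0,0,0],[0,0,0],[0,0,0],[0,0,0],[0,0,0],[0,0,0]], "gripper": [0,0,0,0,0,0,0,0]}}

```text
clock: 6.8
eef_pos: [421.7, 101.0, 386.1]
eef_rot: [-3.136, -0.004, 1.532]
wrist_force: [-0.4, -0.5, -0.7]
finger_gap: 0.4
finger_force: 0.0
```

Emit:
{"fn": "carry_out", "kwargs": {"slide": [[0,0.88,-0.35],[0,0.88,-0.35],[0,0.88,-0.35],[0,0.88,-0.35],[0,0.88,-0.35],[0,0.88,-0.35],[0,0.88,-0.35],[0,0.88,-0.35],[0,0.88,-0.35]], "dr": [[0,0,0],[0,0,0],[0,0,0],[0,0,0],[0,0,0],[0,0,0],[0,0,0],[0,0,0],[0,0,0]], "gripper": [0,0,0,100,100,100,100,100,100]}}

```text
clock: 7.55
eef_pos: [422.7, 317.6, 299.5]
eef_rot: [-3.138, -0.003, 1.527]
wrist_force: [0.2, -0.9, 0.5]
finger_gap: 36.7
finger_force: 0.0
```

```bash
python3 - <<'E'
from h import *
s=state()
m=camera_model("wrist");i=camera("wrist")
cv2.imwrite("pics/w5.png",i[:,:,::-1])
np.savez("w5.npz",**{k:np.array(v) for k,v in m.items() if k in("R","t","vfov","cx","cy")})
move([424,315,78],rot(np.radians(-2.5)),78)
E
```

```text
clock 7.55
eef_pos [422.6754 317.6352 299.5362]
eef_rot [-3.138  -0.0026  1.5267]
wrist_force [ 0.2023 -0.8754  0.508 ]
finger_gap 36.71586835668935
finger_force 0.0
joints [0.5738 0.2555 1.585  0.0044 1.3025 0.6167]
tcp [424. 315. 156.] slide [ 0.0053 -0.01   -0.5762] dr [-0.0005 -0.0004  0.0002] deg 0.2485012036964654
```

View pics/w5.png

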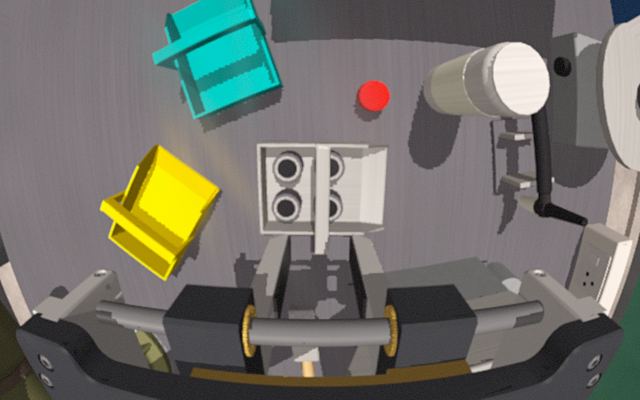

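The wrist view shows the tote with its four dark bosses. The bar runs from (322,146) to (321,252) and the lip is at right (385,190).

```bash
python3 - <<'E'
from h import *
d=np.load("w5.npz");m={k:d[k] for k in d.files}
for p in((322,146),(321,252)):print("bar",p,cast("wrist",*p,87,m))
for p in((386,148),(381,232)):print("lip",cast("wrist",*p,11,m))
for p in((258,145),(262,235)):print("back",cast("wrist",*p,42,m))
E
```

```text
bar (322, 146) [426.0386 370.5884  87.    ]
bar (321, 252) [420.4005 260.8333  87.    ]
lip [503.6914 358.3545  11.    ]
lip [498.1817 249.6348  11.    ]
back [355.129  371.2236  42.    ]
back [349.9123 264.4011  42.    ]
```

Emit:
{"fn": "carry_out", "kwargs": {"slide": [[0,-0.008,-0.1],[0,-0.008,-0.1],[0,-0.008,-0.25],[0,-0.008,-0.4],[0,-0.008,-0.5],[0,-0.008,-0.575],[0,-0.008,-0.575],[0,-0.008,-0.575]], "dr": [[0,0,0],[0,0,-0.001],[0,0,-0.001],[0,0,-0.001],[0,0,-0.001],[0,0,-0.001],[0,0,-0.001],[0,0,-0.001]], "gripper": [100,100,100,100,100,100,100,100]}}

```text
clock: 8.27
eef_pos: [422.4, 316.3, 157.1]
eef_rot: [-3.139, -0.003, 1.52]
wrist_force: [-0.1, 0.1, 0.2]
finger_gap: 92.6
finger_force: 0.0
```

Emit:
{"fn": "carry_out", "kwargs": {"slide": [[0,0,0],[0,0,0],[0,0,0],[0,0,0],[0,0,0],[0,0,0],[0,0,0],[0,0,0],[0,0,0],[0,0,0]], "dr": [[0,0,0],[0,0,0],[0,0,0],[0,0,0],[0,0,0],[0,0,0],[0,0,0],[0,0,0],[0,0,0],[0,0,0]], "gripper": [20,20,20,20,10,0,0,0,0,0], "newtons": 60}}

```text
clock: 9.1
eef_pos: [421.9, 316.8, 156.4]
eef_rot: [-3.139, -0.003, 1.521]
wrist_force: [-0.7, -0.4, 0.3]
finger_gap: 30.9
finger_force: 0.0
```

Emit:
{"fn": "carry_out", "kwargs": {"slide": [[0,0,0],[0,0,0],[0,0,0],[0,0,0],[0,0,0],[0,0,0],[0,0,0]], "dr": [[0,0,0],[0,0,0],[0,0,0],[0,0,0],[0,0,0],[0,0,0],[0,0,0]], "gripper": [0,0,0,0,0,0,0]}}

```text
clock: 9.68
eef_pos: [422.0, 316.8, 156.4]
eef_rot: [-3.139, -0.003, 1.521]
wrist_force: [1.6, -0.3, -0.1]
finger_gap: 13.5
finger_force: 60.0
```

Emit:
{"fn": "carry_out", "kwargs": {"slide": [[0,0,0.02],[0,0,0.05],[0,0,0.1],[0,0,0.16],[0,0,0.22],[0,0,0.28],[0,0,0.34],[0,0,0.38],[0,0,0.4],[0,0,0.4]], "dr": [[0,0,0],[0,0,0],[0,-0.005,0],[0,-0.01,0],[0,-0.015,0],[0,-0.02,0],[0,-0.02,0],[0,-0.02,0],[0,-0.02,0],[0,-0.02,0]], "gripper": [0,0,0,0,0,0,0,0,0,0]}}

```text
clock: 10.52
eef_pos: [422.0, 316.9, 257.3]
eef_rot: [3.018, -0.01, 1.522]
wrist_force: [0.5, 0.8, -5.0]
finger_gap: 13.4
finger_force: 60.0
```

```bash
python3 - <<'E'
from h import *
s=state()
cv2.imwrite("pics/w6.png",camera("wrist")[:,:,::-1])
E
```

```text
clock 10.5167
eef_pos [422.043  316.8809 257.3201]
eef_rot [ 3.0177 -0.0103  1.5221]
wrist_force [ 0.452   0.8099 -5.0105]
finger_gap 13.356694034109857
finger_force 59.99775588512421
joints [ 0.5964  0.2565  1.6896 -0.0746  1.0913  0.6767]
```

View pics/w6.png

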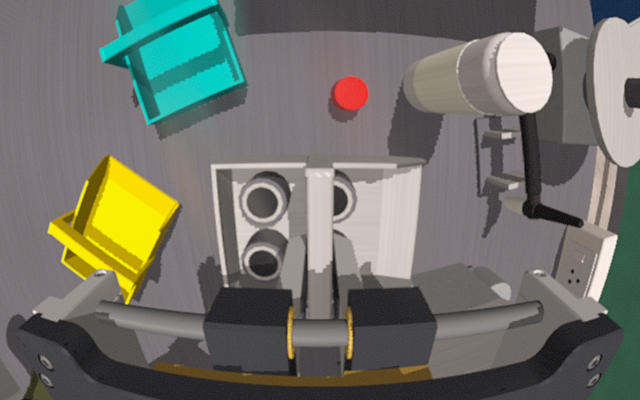

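The tote is held (5 N, 13.4 mm gap) and the bosses are still inside. Raising it, then carrying it over the hopper.

Emit:
{"fn": "carry_out", "kwargs": {"slide": [[0,0,0.03],[0,0,0.08],[0,0,0.15],[0,0,0.23],[0,0,0.31],[0,0,0.39],[0,0,0.47],[0,0,0.54],[0,0,0.59],[0,0,0.6]], "dr": [[0,0,0],[0,0,0],[0,0,0],[0,0,0],[0,0,0],[0,0,0],[0,0,0],[0,0,0],[0,0,0],[0,0,0]], "gripper": [0,0,0,0,0,0,0,0,0,0]}}

```text
clock: 11.4
eef_pos: [422.1, 316.9, 408.3]
eef_rot: [3.017, -0.011, 1.522]
wrist_force: [-0.7, 0.3, -4.9]
finger_gap: 13.8
finger_force: 60.0
```

Emit:
{"fn": "carry_out", "kwargs": {"slide": [[0.003,-0.01,0],[0.01,-0.04,0],[0.02,-0.08,0],[0.03,-0.13,0],[0.045,-0.18,0],[0.06,-0.23,0],[0.075,-0.28,0],[0.09,-0.33,0],[0.1,-0.38,0],[0.115,-0.43,0]], "dr": [[0,0,0.002],[0,0,0.004],[0,0,0.006],[0,0,0.008],[0,0,0.01],[0,0,0.012],[0,0,0.014],[0,0,0.016],[0,0,0.018],[0,0,0.02]], "gripper": [0,0,0,0,0,0,0,0,0,0]}}

```text
clock: 12.23
eef_pos: [450.6, 208.4, 404.9]
eef_rot: [3.021, -0.009, 1.649]
wrist_force: [0.7, -0.7, -4.2]
finger_gap: 13.4
finger_force: 60.0
```

Emit:
{"fn": "carry_out", "kwargs": {"slide": [[0.015,-0.06,0],[0.03,-0.12,0],[0.045,-0.18,0],[0.06,-0.24,0],[0.075,-0.3,0],[0.085,-0.35,0],[0.095,-0.4,0],[0.1,-0.43,0],[0.11,-0.45,0],[0.11,-0.46,0]], "dr": [[0,0,0.002],[0,0,0.002],[0,0,0.002],[0,0,0.002],[0,0,0.002],[0,0,0.002],[0,0,0.002],[0,0,0.002],[0,0,0.002],[0,0,0.002]], "gripper": [0,0,0,0,0,0,0,0,0,0]}}

```text
clock: 13.07
eef_pos: [478.4, 93.8, 405.7]
eef_rot: [3.02, -0.009, 1.66]
wrist_force: [-0.5, 0.7, -5.5]
finger_gap: 13.7
finger_force: 60.0
```

```bash
python3 - <<'E'
from h import *
s=state()
R=Ro.from_euler("xyz",s["eef_rot"]);h=s["eef_pos"]+78*R.apply([0,0,1]);print("handle",h)
y=np.radians(5);ax=[-np.sin(y),np.cos(y),0]
for deg in(25,52,):
    T=rot(y,np.radians(deg),ax); move([520,96.4,312],T,78)
    print("lip",np.array([520,96.4,312])+(Ro.from_rotvec(np.array(ax)*np.radians(deg))*Ro.from_euler("z",y)).apply([78,0,-67]))
E
```

```text
clock 13.0667
eef_pos [478.4057  93.8171 405.6895]
eef_rot [ 3.0196 -0.0094  1.6601]
wrist_force [-0.5278  0.6907 -5.5387]
finger_gap 13.704033248845287
finger_force 59.99770939350128
joints [0.1164 0.0485 1.5809 0.0061 1.3899 0.0269]
handle [487.7983  95.3883 328.2731]
tcp [552.8388  99.273  382.692 ] slide [ 0.2977  0.0218 -0.092 ] dr [-0.0093  0.0884  0.0001] deg 31.996299558092474
lip [562.2153 100.0934 218.3132]
tcp [581.2309 101.757  360.0216] slide [ 0.4113  0.0318 -0.1827] dr [-0.0158  0.1631  0.0005] deg 58.99402397911928
lip [515.243   95.9838 209.2858]
```

Emit:
{"fn": "carry_out", "kwargs": {"slide": [[0.037,0.003,-0.012],[0.075,0.006,-0.025],[0.11,0.008,-0.037],[0.15,0.01,-0.05],[0.19,0.014,-0.062],[0.22,0.017,-0.075],[0.26,0.02,-0.09],[0.3,0.022,-0.1]], "dr": [[-0.001,0.011,0],[-0.002,0.022,0],[-0.003,0.033,0],[-0.005,0.044,0],[-0.006,0.055,0],[-0.007,0.066,0],[-0.008,0.077,0],[-0.009,0.088,0]], "gripper": [0,0,0,0,0,0,0,0]}}

```text
clock: 13.73
eef_pos: [553.8, 100.4, 380.7]
eef_rot: [-2.706, -0.002, 1.658]
wrist_force: [-0.9, -0.1, -5.7]
finger_gap: 13.6
finger_force: 60.0
```

Emit:
{"fn": "carry_out", "kwargs": {"slide": [[0.02,0.002,-0.02],[0.04,0.003,-0.04],[0.06,0.005,-0.06],[0.08,0.007,-0.08],[0.1,0.008,-0.1],[0.115,0.01,-0.12],[0.115,0.01,-0.12],[0.115,0.01,-0.12],[0.115,0.01,-0.12],[0.115,0.01,-0.12]], "dr": [[-0.001,0.0125,0],[-0.002,0.025,0],[-0.003,0.0375,0],[-0.004,0.05,0],[-0.005,0.0625,0],[-0.006,0.075,0],[-0.006,0.075,0],[-0.006,0.075,0],[-0.006,0.075,0],[-0.006,0.075,0]], "gripper": [0,0,0,0,0,0,0,0,0,0]}}

```text
clock: 14.57
eef_pos: [581.7, 102.5, 352.6]
eef_rot: [-2.24, -0.004, 1.656]
wrist_force: [-0.6, 0.3, -2.3]
finger_gap: 13.8
finger_force: 60.0
```

Emit:
{"fn": "carry_out", "kwargs": {"slide": [[0,0,0],[0,0,0],[0,0,0],[0,0,0],[0,0,0],[0,0,0],[0,0,0],[0,0,0],[0,0,0],[0,0,0]], "dr": [[0,0,0],[0,0,0],[0,0,0],[0,0,0],[0,0,0],[0,0,0],[0,0,0],[0,0,0],[0,0,0],[0,0,0]], "gripper": [0,0,0,0,0,0,0,0,0,0]}}

```text
clock: 15.4
eef_pos: [582.0, 102.3, 351.4]
eef_rot: [-2.236, -0.004, 1.656]
wrist_force: [0.3, 0.8, -2.0]
finger_gap: 13.6
finger_force: 60.0
```

```bash
python3 - <<'E'
from h import *
s=state()
R=Ro.from_euler("xyz",s["eef_rot"]);print("handle",s["eef_pos"]+78*R.apply([0,0,1]),"toolz",R.apply([0,0,1]),s["moment"])
E
```

```text
clock 15.4
eef_pos [581.9531 102.282  351.3828]
eef_rot [-2.2362 -0.0044  1.6559]
wrist_force [ 0.3022  0.7751 -1.9889]
finger_gap 13.556493251531341
finger_force 59.99919891357422
joints [0.1063 0.7317 0.9232 0.0285 2.3917 0.0305]
handle [520.7965  97.2789 303.2285] toolz [-0.7841 -0.0641 -0.6174] [-0.0267 -0.7244  0.0136]
```

The wrist load fell from 5.5 N to about 2.1 N. The four bosses weigh 3.1 N, so the tote is empty. I'll untilt and carry it back.

Emit:
{"fn": "carry_out", "kwargs": {"slide": [[-0.04,0,0.03],[-0.08,-0.005,0.06],[-0.13,-0.01,0.1],[-0.18,-0.015,0.13],[-0.24,-0.02,0.17],[-0.29,-0.025,0.2],[-0.33,-0.03,0.23],[-0.37,-0.03,0.25],[-0.37,-0.03,0.25],[-0.37,-0.03,0.25]], "dr": [[0.001,-0.018,0],[0.003,-0.036,0],[0.005,-0.054,0],[0.006,-0.072,0],[0.008,-0.09,0],[0.01,-0.108,0],[0.012,-0.126,0],[0.013,-0.144,0],[0.013,-0.144,0],[0.013,-0.144,0]], "gripper": [0,0,0,0,0,0,0,0,0,0]}}

```text
clock: 16.23
eef_pos: [488.7, 94.8, 414.8]
eef_rot: [3.139, -0.007, 1.661]
wrist_force: [-0.9, 0.1, -2.8]
finger_gap: 13.2
finger_force: 60.0
```

```bash
python3 - <<'E'
from h import *
s=state()
move([423,316,200],rot(np.radians(-2.9)),78)
E
```

```text
clock 16.2333
eef_pos [488.668   94.7683 414.7959]
eef_rot [ 3.1394 -0.0067  1.6614]
wrist_force [-0.8528  0.1184 -2.7509]
finger_gap 13.16421330166979
finger_force 59.99897539615631
joints [0.1156 0.1178 1.4828 0.0066 1.5386 0.0248]
tcp [423. 316. 278.] slide [-0.2627  0.8849 -0.5472] dr [-0.0011  0.0003 -0.0225] deg 8.100488153148977
```

Emit:
{"fn": "carry_out", "kwargs": {"slide": [[-0.03,0.1,0],[-0.06,0.2,0],[-0.1,0.32,0],[-0.13,0.44,0],[-0.17,0.56,0],[-0.2,0.68,0],[-0.24,0.8,0],[-0.263,0.885,0],[-0.263,0.885,-0.06],[-0.263,0.885,-0.15]], "dr": [[-0.001,0,-0.0225],[-0.001,0,-0.0225],[-0.001,0,-0.0225],[-0.001,0,-0.0225],[-0.001,0,-0.0225],[-0.001,0,-0.0225],[-0.001,0,-0.0225],[-0.001,0,-0.0225],[-0.001,0,-0.0225],[-0.001,0,-0.0225]], "gripper": [0,0,0,0,0,0,0,0,0,0]}}

```text
clock: 17.07
eef_pos: [424.0, 317.7, 376.0]
eef_rot: [3.141, 0.001, 1.522]
wrist_force: [0.2, 0.5, -3.0]
finger_gap: 13.9
finger_force: 60.0
```

Emit:
{"fn": "carry_out", "kwargs": {"slide": [[0,0,-0.1],[0,0,-0.2],[0,0,-0.3],[0,0,-0.4],[0,0,-0.5],[0,0,-0.6],[0,0,-0.68],[0,0,-0.75],[0,0,-0.8],[0,0,-0.8]], "dr": [[0,0,0],[0,0,0],[0,0,0],[0,0,0],[0,0,0],[0,0,0],[0,0,0],[0,0,0],[0,0,0],[0,0,0]], "gripper": [0,0,0,0,0,0,0,0,0,0]}}

```text
clock: 17.9
eef_pos: [423.2, 315.5, 172.5]
eef_rot: [-3.137, 0.005, 1.52]
wrist_force: [-0.7, -0.6, -2.9]
finger_gap: 13.8
finger_force: 60.0
```

```bash
python3 - <<'E'
from h import *
s=state()
move([422.5,316.5,78.4],rot(np.radians(-2.9)),78)
E
```

```text
clock 17.9
eef_pos [423.1587 315.5479 172.4608]
eef_rot [-3.1369  0.0051  1.5196]
wrist_force [-0.7416 -0.5575 -2.8708]
finger_gap 13.83686074198733
finger_force 59.99889135360718
joints [ 0.5718  0.4008  1.712  -0.0016  1.0356  0.6238]
tcp [422.5 316.5 156.4] slide [-0.0026  0.0038 -0.0642] dr [ 0.0008 -0.0008  0.0001] deg 0.3988779586189524
```

Before placing it, I'll check numerically that the tote is empty. The wrist view relative to the tote is the same as in w6.

```bash
python3 - <<'E'
from h import *
old=cv2.imread("pics/w6.png",0);n=camera("wrist");cv2.imwrite("pics/w7.png",n[:,:,::-1]);new=cv2.cvtColor(n,cv2.COLOR_RGB2GRAY)
s=cv2.cvtColor(camera("scene"),cv2.COLOR_RGB2GRAY)
t=camera("top");cv2.imwrite("pics/top7.png",t[:,:,::-1])
roi=(slice(172,285),slice(235,415))
for nm,g in(("old",old),("new",new)):
    print(nm,"dark px<90",(g[roi]<90).sum())
    print(g[172:285:7,235:415:9])
E
```

```text
old dark px<90 3192
[[146 143 142  76  51 141 137 138 204 214 218 124 104 135 131 133 132 155
  149 158]
 [145 142  98 122  78  70 134 135 168 205 202 125 119 131 128 135 142 195
  203 202]
 [208 125 204 183 197  91 159 137 168 205 200  79 197 106 198 196 197 208
  204 203]
 [210 173  84  72  62 153  50 136 165 205 201  72  53 133 197 197 193 210
  204 206]
 [211 208  88  78  63 202  86 131 164 205 199  68  51 174 197 196 196 210
  206 206]
 [210 206  87  82  66 207 138 134 159 204 200  66  52 129 198 199 196 211
  206 207]
 [193 120 109  83  71 130 131 134 156 204 200  57 204 193 199 198 196 212
  207 207]
 [159 205 127 186 140 198 145 132 150 203 198 134 185 197 196 194 197 209
  207 207]
 [119 210 209 133 171 204 149 135 151 204 200 181 199 199 198 196 199 210
  206 207]
 [ 95 209  97  84  89  78 148 135 138 202 198 146  83 197 197 197 203 206
  204 206]
 [ 88 206  74 110  85  83 150 149 121 202 199 122 152 185 197 197 206 206
  202 205]
 [ 89 129 199 183 186  80 150 152 114 202 200  96 150 152 195 194 208 206
  202 203]
 [ 85 131  49  58  59  96 150 150 101 202 200  52 151 148 19
[... 1130 characters left out ...]
 198 206
  206 204]
 [ 84 204 201 199 198 198 201 191 143 200 197 144 193 197 194 194 200 204
  201 202]
 [ 75 199 198 197 194 194 151 147 125 199 195 118 148 178 195 195 203 202
  201 201]
 [ 75 200 200 198 196 195 148 148 118 198 196  96 149 151 193 192 209 202
  201 200]
 [ 77 200 198 199 197 196 148 149 102 199 194  55 148 147 193 193 208 202
  178 202]
 [ 78 203 203 198 126 126 149 149  99 199 196  38 144 144 193 193 206 143
  174 203]
 [ 66 131 130 128 127 128 148 147  95 197 120  20 113  91 120 118 141 141
  135 202]
 [ 72 119 120 118  75  97 100 145  92 197 122  18  94  97 106  75  77  81
  115 202]
 [ 73  74 112  91  73  95  96 147  69 126 120  28  94  97  94  75  72  75
   77  85]]
```

The tote floor reads uniformly bright, so all the bosses are gone. Setting it down and releasing.

Emit:
{"fn": "carry_out", "kwargs": {"slide": [[0,0.002,-0.02],[0,0.003,-0.04],[-0.002,0.003,-0.05],[-0.002,0.003,-0.056],[-0.002,0.003,-0.06],[-0.002,0.003,-0.06]], "dr": [[0.001,-0.001,0],[0.001,-0.001,0],[0.001,-0.001,0],[0.001,-0.001,0],[0.001,-0.001,0],[0.001,-0.001,0]], "gripper": [0,0,0,0,0,0]}}

```text
clock: 18.55
eef_pos: [423.2, 316.8, 161.3]
eef_rot: [3.133, -0.007, 1.52]
wrist_force: [-0.2, -0.1, -2.7]
finger_gap: 13.6
finger_force: 60.0
```

Emit:
{"fn": "carry_out", "kwargs": {"slide": [[0,0,-0.005],[0,0,-0.01],[0,0,-0.014],[0,0,-0.014],[0,0,-0.014]], "dr": [[0,0,0],[0,0,0],[0,0,0],[0,0,0],[0,0,0]], "gripper": [0,0,0,0,0]}}

```text
clock: 18.97
eef_pos: [423.2, 316.8, 157.9]
eef_rot: [3.133, -0.007, 1.52]
wrist_force: [0.5, -0.0, -2.0]
finger_gap: 13.7
finger_force: 60.0
```

Emit:
{"fn": "carry_out", "kwargs": {"slide": [[0,0,-0.002],[0,0,-0.005],[0,0,-0.005],[0,0,-0.005]], "dr": [[0,0,0],[0,0,0],[0,0,0],[0,0,0]], "gripper": [0,0,0,0]}}

```text
clock: 19.3
eef_pos: [423.4, 316.9, 157.0]
eef_rot: [3.132, -0.007, 1.52]
wrist_force: [1.4, 0.5, 0.9]
finger_gap: 13.7
finger_force: 60.0
```

Contact. Releasing.

Emit:
{"fn": "carry_out", "kwargs": {"slide": [[0,0,0],[0,0,0],[0,0,0],[0,0,0],[0,0,0],[0,0,0],[0,0,0],[0,0,0]], "dr": [[0,0,0],[0,0,0],[0,0,0],[0,0,0],[0,0,0],[0,0,0],[0,0,0],[0,0,0]], "gripper": [60,60,60,60,60,60,60,60]}}

```text
clock: 19.97
eef_pos: [423.2, 316.8, 156.6]
eef_rot: [3.133, -0.007, 1.52]
wrist_force: [-0.8, 1.3, -0.6]
finger_gap: 56.3
finger_force: 0.0
```

Emit:
{"fn": "carry_out", "kwargs": {"slide": [[0,0,0.08],[0,0,0.2],[0,0,0.35],[0,0,0.5],[0,0,0.65],[0,0,0.8],[0,0,0.8],[0,0,0.8]], "dr": [[0,0,0],[0,0,0],[0,0,0],[0,0,0],[0,0,0],[0,0,0],[0,0,0],[0,0,0]], "gripper": [60,60,60,60,60,60,60,60]}}

```text
clock: 20.63
eef_pos: [423.3, 316.9, 358.3]
eef_rot: [3.13, -0.009, 1.52]
wrist_force: [0.4, -0.4, -1.1]
finger_gap: 56.5
finger_force: 0.0
```

Emit:
{"fn": "carry_out", "kwargs": {"slide": [[-0.4,0.3,0],[-0.8,0.6,0],[-0.8,0.6,0],[-0.8,0.6,0],[-0.8,0.6,0],[-0.8,0.6,0],[-0.8,0.6,0],[-0.8,0.6,0]], "dr": [[0,0,0],[0,0,0.1],[0,0,0.1],[0,0,0.1],[0,0,0.1],[0,0,0.1],[0,0,0.1],[0,0,0.1]], "gripper": [60,60,60,60,60,60,60,60]}}

```text
clock: 21.3
eef_pos: [221.6, 467.5, 355.0]
eef_rot: [3.135, -0.006, 2.152]
wrist_force: [0.1, -0.5, -0.9]
finger_gap: 56.5
finger_force: 0.0
```

```bash
python3 - <<'E'
from h import *
s=state()
a=cv2.imread("pics/top0.png");b=camera("top")[:,:,::-1].copy();cv2.imwrite("pics/top8.png",b)
d=cv2.absdiff(a,b).max(2)>45
d[270:]=0
n,l,st,c=cv2.connectedComponentsWithStats(d.astype(np.uint8))
for k in range(1,n):
    if st[k,4]>8: print("changed",st[k],c[k])
g=cv2.cvtColor(b,cv2.COLOR_BGR2GRAY)
print("hopper interior");print(g[118:180:4,285:343:3])
print("before");print(cv2.cvtColor(a,cv2.COLOR_BGR2GRAY)[118:180:4,285:343:3])
print("tote");print(g[180:232:4,218:264:3])
E
```

```text
clock 21.3
eef_pos [221.6207 467.4523 354.9698]
eef_rot [ 3.135  -0.0057  2.1515]
wrist_force [ 0.064  -0.4934 -0.8945]
finger_gap 56.47523913190338
finger_force 0.0
joints [1.0566 0.1867 1.5394 0.002  1.407  0.4755]
changed [331 132   9  44 249] [335.5462 153.0402]
changed [343 137  24  37 278] [353.8993 153.3417]
changed [302 142  30  26 373] [318.6059 153.319 ]
changed [366 145  10   9  38] [369.2895 148.8947]
changed [368 153   8   3  13] [371.6154 154.1538]
changed [367 159   4   6   9] [368.3333 161.5556]
changed [230 197  26   8 114] [242.4298 200.5702]
changed [228 213  26  14 269] [240.9294 219.5651]
changed [130 250  19  20 126] [138.4286 262.8889]
changed [220 258  25  12 209] [233.5311 264.488 ]
changed [103 265  21   5  84] [112.369 267.369]
hopper interior
[[137 137 137 138 138 139 140 141 140 140 141 141 141 141 140 141 141 112
  103 109]
 [121 135 135 134 135 137 137 138 139 140 139 140 140 141 141 141 140 120
   99 109]
 [102 123 136 135 136 135 136 137 138 139 139 141 141 140 140 140 140 122
   91 106]
 [102 102 129 135 136 136 137 136 136 137 137 138 138 139 139 14
[... 2586 characters left out ...]
 197 199 199 200 132  69  79]
 [109 130  85 113 118 214 215 216 211 214 213 213 211 136  68  69]
 [112 137  84 117 128 216 216 217 211 214 213 216 212 116  69  70]
 [119 148  88 118 145 216 217 217 213 215 214 216 212 102  69  70]
 [220 216 217 217 218 217 216 209 211 211 212 204 198  80  69  73]
 [110 180  91 120 125 125 132 142 136 142 154 181 170  72  69  69]
 [111 156 100 121 203 220 220 217 217 203 206 204 198  76  69  72]
 [112 132 102 121 204 221 221 218 219 216 217 217 203  72  68  87]
 [112 129 112 122 218 221 221 218 220 216 218 217 200  69  68  99]
 [116 113 118 122 220 221 221 219 220 217 220 217 179  69  68  99]
 [119 157 171 148 158 172 182 191 203 199 201 203 146  70  70 100]]
```

The only changes on the bench are the shut door, a boss-coloured cluster in the hopper (373 px, about four bosses) and the emptied tote standing back on its old spot. Handing in.

```bash
python3 -c "
from cell import *
print(sign_off())"
```

```text
the job is handed in; nothing more can be done
None
```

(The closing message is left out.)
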